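Press the coffee canister's follower plate home

TASK

The camp coffee canister with the blue plate is being packed away. Pick up the tamper and press the blue plate squarely down until it bottoms out, then stand the tamper upright on the bare pine shelf again and let go. Press with the tamper's flat foot, not with the gripper, and leave the canister with the orange plate alone.

Things in the scene. Friction and masses are not known exactly. Their poses are not given: they have to be found in the camera images.
- tamper_grip (a point): Middle of the grip of the loose coffee tamper, on its axis, 70 mm above the underside; its z axis points up along the tamper. The tamper starts standing on the shelf: a flat steel disc foot 58 mm in diameter and 14 mm thick, above it a dark wooden round handle 28 mm in diameter whose top is 95 mm above the underside. Mass about 0.25 kg.
- blue_canister_rim (a point): Centre of the open mouth of the blue-plated canister, 70 mm above the shelf. The canister is a fixed upright steel cylinder 100 mm in outer diameter, 70 mm tall, inner diameter 92 mm, with a blue band round it and a flat blue follower plate, 89 mm in diameter, inside. The top of the plate is 10 mm below the rim when its joint reads 0, 35 mm below when bottomed out.
- blue_plate (a joint): How far the blue follower plate is pushed down, m: 0 at the top, 0.025 at its firm stop. It slides straight down and stays level. A weak spring lifts it but its rubber seal grips harder, so it stays where it is left; pushing takes about 6 N at the top and 8.5 N at the bottom.
- orange_canister: The other canister, not to be touched: fixed, of the same size and build, but with an orange band and an orange follower plate. Origin at the centre of its underside, on the shelf.
There are look-alikes about, which are no part of the job. What is shaped like the part that bears blue_canister_rim but pink or white is not meant. Leave any yellow look-alike of the part that bears tamper_grip alone.

How it is judged:
By the outcome, as a careful person would: the job done as asked, in the order asked, and still so for the second after the job is handed in, with the robot touching nothing.
It also fails if it takes over 64 s, if anything falls off the work surface, if the arm or the gripper's body presses on something with over 40 N, if the wrist force passes 120 N, or if a joint passes its speed limit or range.

ROBOT

A 6-joint arm with a two-finger parallel gripper is mounted at the origin on the work surface. World frame = base frame: x ahead of the robot, y to its left, z up, the work surface at z = 0. Lengths are in mm, angles in rad, forces in N, time in s.
With the tool pointing down it reaches from about 350 to 775 mm from the base axis. Payload 7.3 kg.
Tool frame: the origin (TCP) lies midway between the tips of the shut fingers; the grasp point (between the pads) lies 19 mm behind it; x points along the fingers, y is the direction in which the jaws open and shut, and the axes are right-handed (so a half turn about x gives the same grasp; the last joint's range is limited). The gripper opens to 92 mm and grips with 3 to 60 N. Pads are 19 mm wide; open, the fingers measure 130 mm over their backs; the gripper's body (75 mm by 190 mm) begins 47 mm behind the grasp point.
Start: joints at [0.961, 0.342, 1.524, -0, 1.275, -0.146], TCP at [234.848, 469.565, 226.741] pointing down, gripper open.
Joint ranges: [-2.53, 2.53], [-0.77, 2.02], [0.04, 2.7], [-1, 4.14], [0.28, 2.66], [-3.11, 3.11]. Speed limits (rad/s): [2.57, 2.57, 3.14, 3.14, 3.14, 3.14].

INTERFACE

Orientations are given as [roll, pitch, yaw] about the fixed x, y, z axes, in that order (R = Rz(yaw) Ry(pitch) Rx(roll)).
In Python, from plant import get_obs, capture, close_job gives the robot as it stands. The module is installed in compiled form; this text tells all that it offers.
- The arm moves only by the tool send_rows, never from a script. Its argument "moves" is a list of rows, each a list of 4 numbers: the shift along the tool's x, y, z in mm, then the turn about the tool's x in degrees. In form: [[tx, ty, tz, yaw], ...]. A call has 1 to 8 rows; each row shifts and turns the commanded pose from where the row before left it, along the tool's axes as they then stand; what a row does not reach is not made up. A row lasts 1/8 s, in which the tool goes at most 62.5 mm and 10.7 degrees, less where a joint would pass 70% of its speed; a pose out of reach is approached as far as the arm can. A call with a gripper value outside its range is refused whole. "hand" is the opening, from 0 (shut) to 1 (fully open), set as the call begins (left out, the last holds). The fingers move at their own pace and stop on an object; the grip force is fixed at half the most. Time passes only in rows, so rows that do not move let the fingers close. It gives the time, the measured TCP pose, the force and the opening at its end, in the units of the state.
- get_obs(): the state, without advancing time (a new reading comes with each control period).
- capture(name): name is "scene" or "top"; returns a dict with "image" (384x512x3 uint8, red, green, blue), "K" (3x3 intrinsics, pixels), "position" and "attitude" of the camera in the world. Camera axes: x right, y down, z forward; pixel columns grow to the right and rows downward; lengths in mm; the calibration is good to about 2 mm. A picture is of the moment at which its call begins. There is no depth.
- close_job(): hands the job in, once; it reports no verdict.
The state is a dict: "time": time; "joint_positions": joint angles; "dq": joint speeds; "tau": joint torques, N m; "tool_pos": TCP position; "tcp_rot": TCP orientation; "contact_force": force on the tool from outside, world axes, zero at the start; "moment": the same for the moment, N m; "grip_width": finger opening in mm.
Only numpy, scipy, OpenCV 4.12 (cv2) and the standard library are available. Lean on these libraries where they do the work, as an engineer would, in place of code of your own. Each camera call takes 0.05 s, during which the arm holds its last target. There are 200 camera calls.

## Working session

There is one attempt and no reset: what is moved stays moved. The work goes in short steps, Python scripts to look and compute and a tool call to move; the robot and the scene stay as the last step left them, time stands still between calls to the robot, and variables do not carry over. Pictures are saved under pics/ and viewed, about 8 in all and at most 12, crops included, and the job is handed in when it is done.

Besides the shell and the picture viewer there is one more tool, called after "Call:" in YAML: its name, and indented under it one key for each argument. send_rows: Moves the arm, as the interface text tells. Its arguments: {"type":"object","properties":{"moves":{"type":"array","items":{"type":"array","items":{"type":"number"}}},"hand":{"type":"number"}},"required":["moves"]}

```bash
mkdir -p pics; cat > h.py <<'E'
import numpy as np,cv2,pickle
from plant import get_obs,capture,close_job
def snap(n,f):
    c=capture(n);cv2.imwrite(f'pics/{f}.png',cv2.cvtColor(c['image'],cv2.COLOR_RGB2BGR));pickle.dump(c,open(f'pics/{f}.pkl','wb'));return c
def load(f): return pickle.load(open(f'pics/{f}.pkl','rb'))
def Rm(c):
    from scipy.spatial.transform import Rotation as R
    a=np.array(c['attitude'],float)
    return a if a.shape==(3,3) else (R.from_euler('xyz',a).as_matrix() if a.size==3 else R.from_quat(a).as_matrix())
def ray(c,u,v,z):
    d=Rm(c)@np.linalg.inv(c['K'])@[u,v,1];p=np.array(c['position'],float);return p+d*(z-p[2])/d[2]
def proj(c,P):
    q=np.array(c['K'])@Rm(c).T@(np.array(P,float)-c['position']);return q[:2]/q[2]
E
python3 - <<'E'
from h import *
a=snap('scene','s0');b=snap('top','t0')
for c in(a,b):print(c['K'],c['position'],c['attitude'])
print(get_obs())
i=np.hstack([cv2.imread('pics/s0.png'),cv2.imread('pics/t0.png')])
E
```

```text
[[386.60533928   0.         252.01581321]
 [  0.         386.60533928 182.79018407]
 [  0.           0.           1.        ]] [ 893.17480063 -524.64577498  690.6187386 ] [-2.30970635 -0.0119052   0.61603719]
[[398.79514007   0.         256.15745861]
 [  0.         398.79514007 194.79635245]
 [  0.           0.           1.        ]] [311.19412892 -17.08631015 935.4513946 ] [-2.92058488  0.00361293 -1.55881971]
{'time': 0.1, 'joint_positions': array([ 9.61010462e-01,  3.42672637e-01,  1.52490822e+00, -1.00692949e-05,
        1.27538012e+00, -1.45994199e-01]), 'dq': array([-0.00122286, -0.00334254, -0.00269334, -0.00044656, -0.00185087,
        0.00024773]), 'tau': array([ 1.62919729e-03, -4.32005239e+01, -2.44695300e+01,  7.17996061e-02,
        5.25537122e-02, -6.09946278e-05]), 'tool_pos': array([234.63153133, 469.25924574, 226.10891453]), 'tcp_rot': array([-1.70975354,  1.56942796, -2.17354227]), 'contact_force': array([-0.21465063, -0.12931207,  0.38850064]), 'moment': array([ 0.02107693,  0.00981211, -0.02373472]), 'grip_width': 91.35479514825475}
```

View pics/s0.png

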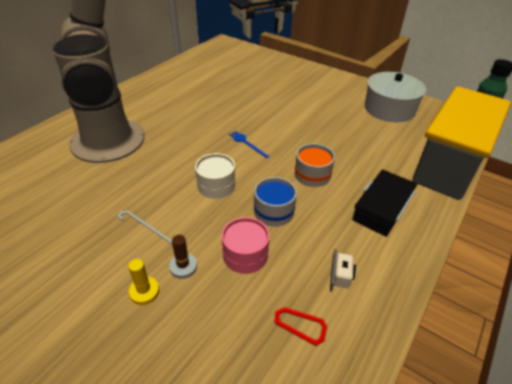

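View pics/t0.png

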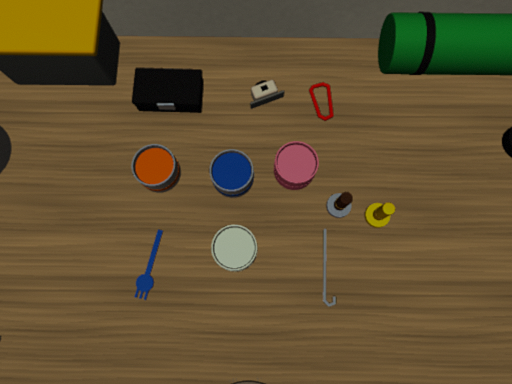

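Both views show the candidates. Canisters (top view): orange (155,165), blue (232,172), pink (296,164), white (234,248). Blue is the one meant. Tampers: dark wood and steel (340,205), which fits the description, and yellow (380,214), a look-alike. I'll confirm in an enlarged crop.

```bash
python3 - <<'E'
from h import *
t=cv2.imread('pics/t0.png')[135:230,200:400];s=cv2.imread('pics/s0.png')[165:305,120:310]
t=cv2.resize(t,(800,380),interpolation=3)
cv2.imwrite('pics/ct.png',t);cv2.imwrite('pics/cs.png',cv2.resize(s,None,fx=4,fy=4,interpolation=3))
E
```

```text
(no output)
```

View pics/ct.png

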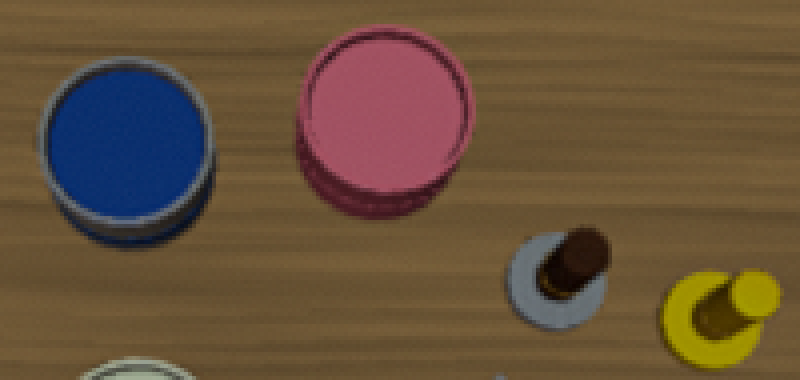

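View pics/cs.png

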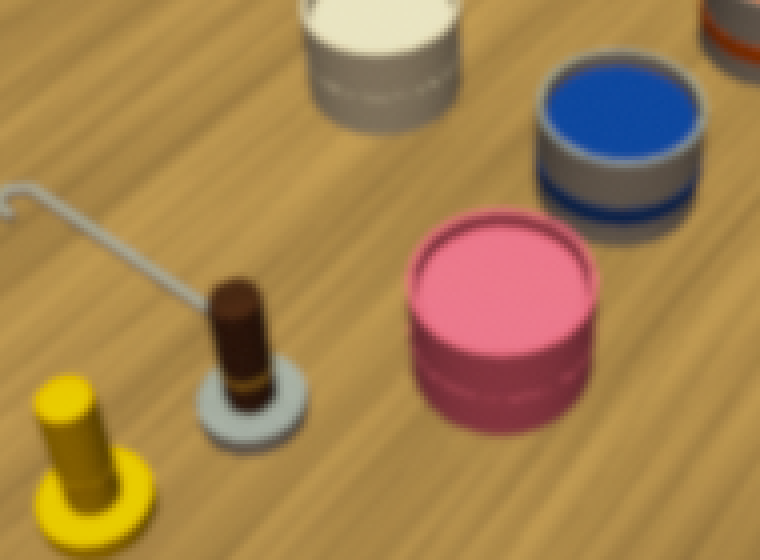

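```bash
python3 - <<'E'
from h import *
t=load('t0');s=load('s0')
T=lambda u,v,z:ray(t,(u+.5)/4-.5+200,(v+.5)/4-.5+135,z).round(1)
S=lambda u,v,z:ray(s,(u+.5)/4-.5+120,(v+.5)/4-.5+165,z).round(1)
print('foot',T(556,281,14),S(253,394,14));print('top',T(585,251,95),S(238,298,95))
print('rim',T(127.5,143,70),S(621,107,70));print('rim diam',T(41,143,70)-T(214,143,70),T(127,57,70)-T(127,229,70))
print('plate',T(127,143,60),S(622,115,60))
print('pink',T(386,110,70),'yellow',T(710,320,14))
for n,u,v,z in(('orange',155,166,70),('white',234,247,70)):print(n,ray(t,u,v,z))
from scipy.spatial.transform import Rotation as R
print(R.from_euler('xyz',get_obs()['tcp_rot']).as_matrix().round(3))
E
```

```text
foot [ 496.  -205.6   14. ] [ 498.1 -205.2   14. ]
top [ 496.4 -205.2   95. ] [ 500.3 -205.6   95. ]
rim [561.4  44.7  70. ] [565.8  42.7  70. ]
rim diam [-1.1 97.6  0. ] [100.8   2.6   0. ]
plate [564.3  45.7  60. ] [564.7  46.5  60. ]
pink [ 582.4 -101.2   70. ] yellow [ 473.8 -294.8   14. ]
orange [569.82529805 218.08804583  70.        ]
white [389.43226282  34.86744613  70.        ]
[[-0.001  0.447  0.894]
 [-0.001  0.894 -0.447]
 [-1.    -0.001 -0.   ]]
```

The estimates agree within about 4 mm: tamper (497,-205), blue rim centre (563,45), and the rim measures about 100 mm across, as it should. I'll turn the jaws along world x to stay clear of the yellow tamper.

Call:
send_rows:
  moves:
    - [0, 0, 0, 10.5]
    - [0, 0, 0, 10.5]
    - [0, 0, 0, 10.5]
    - [0, 0, 0, 10.5]
    - [0, 0, 0, 10.5]
    - [0, 0, 0, 10.5]
    - [0, 0, 0, 0.4]
  hand: 1

```text
time: 0.98
tool_pos: [234.7, 469.4, 226.4]
tcp_rot: [-0.621, 1.57, -2.19]
contact_force: [0.7, -0.2, 0.4]
grip_width: 91.5
```

Call:
send_rows:
  moves:
    - [0, 17, 45, 0]
    - [0, 17, 45, 0]
    - [0, 17, 45, 0]
    - [0, 17, 45, 0]
    - [0, 17, 45, 0]
    - [0, 17, 45, 0]
    - [0, 17, 45, 0]
    - [0, 17, 45, 0]

```text
time: 1.98
tool_pos: [371.3, 108.1, 226.8]
tcp_rot: [1.975, 1.57, 0.409]
contact_force: [0.5, 0.8, 0.1]
grip_width: 91.6
```

Call:
send_rows:
  moves:
    - [0, 17, 45, 0]
    - [0, 17, 45, 0]
    - [0, 17, 45, 0]
    - [0, 17, 45, 0]
    - [0, 17, 45, 0]
    - [0, 17, 45, 0]
    - [0, 17, 45, 0]
    - [0, 0, 0, 0]

```text
time: 2.98
tool_pos: [490.5, -208.0, 225.9]
tcp_rot: [-1.321, 1.57, -2.891]
contact_force: [-0.4, 0.6, 0.2]
grip_width: 91.6
```

Call:
send_rows:
  moves:
    - [0, 6.5, -3, 0]
    - [30, 0, 0, 0]
    - [30, 0, 0, 0]
    - [30, 0, 0, 0]
    - [30, 0, 0, 0]
    - [30, 0, 0, 0]
    - [25, 0, 0, 0]
    - [0, 0, 0, 0]

```text
time: 3.98
tool_pos: [495.7, -200.2, 50.5]
tcp_rot: [-2.177, 1.567, 2.538]
contact_force: [0.2, 1.1, 0.6]
grip_width: 91.6
```

```bash
python3 - <<'E'
from h import *
from scipy.spatial.transform import Rotation as R
o=get_obs();print(o['tool_pos'],R.from_euler('xyz',o['tcp_rot']).as_matrix().round(3))
a=snap('scene','s1');b=snap('top','t1')
g=lambda f,x,y:cv2.resize(cv2.imread(f'pics/{f}.png')[y:y+120,x:x+130],(400,370),interpolation=3)
cv2.imwrite('pics/c1.png',np.hstack([g('s1',120,180),g('t1',280,140)]))
E
```

```text
[ 495.68427863 -200.1505534    50.53487828] [[-0.003  1.     0.003]
 [ 0.002  0.003 -1.   ]
 [-1.    -0.003 -0.002]]
```

View pics/c1.png

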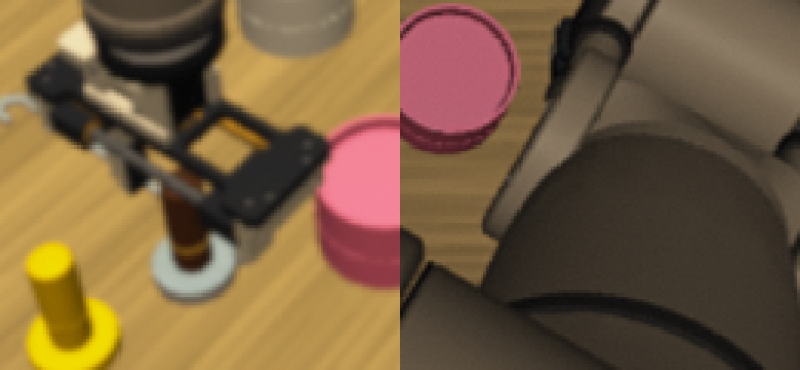

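The tamper stands between the open fingers. The TCP sits about 5 mm off in y, so I'll correct that and then close.

Call:
send_rows:
  moves:
    - [0, 1, 5, 0]
    - [0, 0, 0, 0]

```text
time: 4.32
tool_pos: [498.4, -207.9, 52.7]
tcp_rot: [1.074, 1.569, -0.497]
contact_force: [0.0, 0.4, 0.5]
grip_width: 91.4
```

Call:
send_rows:
  moves:
    - [0, 0, 0, 0]
    - [0, 0, 0, 0]
    - [0, 0, 0, 0]
    - [0, 0, 0, 0]
    - [0, 0, 0, 0]
    - [0, 0, 0, 0]
    - [0, 0, 0, 0]
    - [0, 0, 0, 0]
  hand: 0

```text
time: 5.32
tool_pos: [497.4, -207.2, 51.5]
tcp_rot: [-2.101, 1.57, 2.612]
contact_force: [-0.9, -0.0, -0.7]
grip_width: 27.8
```

Call:
send_rows:
  moves:
    - [10, 0, 0, 0]
    - [-10, 0, 0, 0]

```text
time: 5.58
tool_pos: [497.2, -207.3, 51.9]
tcp_rot: [-2.052, 1.57, 2.661]
contact_force: [0.1, 0.2, -3.1]
grip_width: 27.6
```

That row pair went down 10 mm and back, which was my mistake: up is -x. The grip may have slipped along the handle, so I'll lift and measure the foot in the image.

Call:
send_rows:
  moves:
    - [-15, 0, 0, 0]
    - [-25, 0, 0, 0]
    - [-25, 0, 0, 0]
    - [-25, 0, 0, 0]
    - [-20, 0, 0, 0]
    - [0, 0, 0, 0]
    - [0, 0, 0, 0]

```text
time: 6.45
tool_pos: [497.2, -207.0, 160.9]
tcp_rot: [-2.227, 1.569, 2.486]
contact_force: [-0.0, 0.1, -2.3]
grip_width: 27.6
```

Call:
send_rows:
  moves:
    - [0, 7, -30, 0]
    - [0, 8, -30, 0]
    - [0, 8, -30, 0]
    - [0, 8, -30, 0]
    - [0, 8, -30, 0]
    - [0, 8, -30, 0]
    - [0, 8, -30, 0]
    - [0, 8, -30, 0]

```text
time: 7.45
tool_pos: [560.1, 33.8, 160.3]
tcp_rot: [-1.694, 1.568, 3.019]
contact_force: [0.9, -0.0, -2.3]
grip_width: 27.5
```

Call:
send_rows:
  moves:
    - [0, 3, -10, 0]
    - [0, 0, 0, 0]
    - [0, 0, 0, 0]
    - [0, 0, 0, 0]

```text
time: 7.95
tool_pos: [563.4, 41.8, 161.7]
tcp_rot: [-1.049, 1.571, -2.62]
contact_force: [0.3, 0.6, -2.6]
grip_width: 27.8
```

```bash
python3 - <<'E'
from h import *
o=get_obs();print(o['tool_pos'],o['contact_force'],o['grip_width'])
s=snap('scene','s2')
p=np.array([*o['tool_pos'][:2],0])
for z in(0,14,95):print(z,proj(s,p+[0,0,o['tool_pos'][2]-51+z]))
print('rim',proj(s,[563,44.5,70]))
cv2.imwrite('pics/c2.png',cv2.resize(cv2.imread('pics/s2.png')[100:235,200:370],None,fx=4,fy=4,interpolation=3))
E
```

```text
[563.39837641  41.76284899 161.66211063] [ 0.32281282  0.59177596 -2.61517143] 27.752175941628444
0 [274.67841109 178.14964673]
14 [275.00021964 173.4696114 ]
95 [277.00923712 144.25263456]
rim [274.27574259 190.46418924]
```

View pics/c2.png

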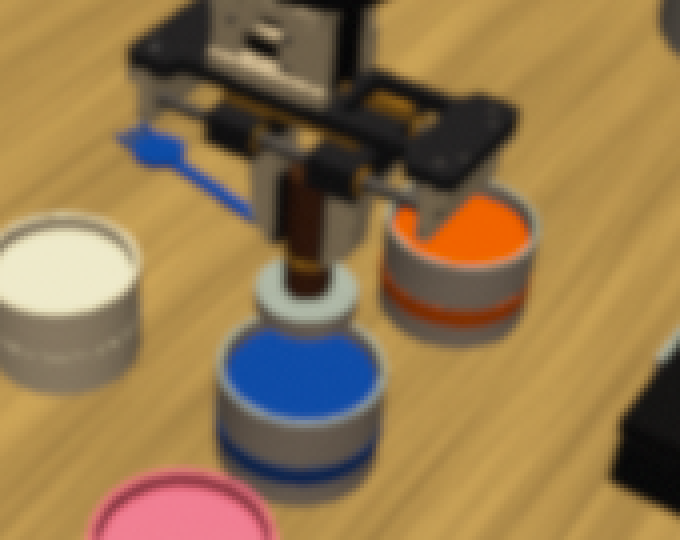

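The foot sits at crop pixel (306,293), within about 1 px of where an unslipped grasp would put it. It is upright and centred over the blue mouth. Now I'll lower it and watch the force.

Call:
send_rows:
  moves:
    - [15, 0.5, -1.5, 0]
    - [15, 0, 0, 0]
    - [10, 0, 0, 0]
    - [5, 0, 0, 0]
    - [0, 0, 0, 0]

```text
time: 8.62
tool_pos: [563.9, 44.3, 116.3]
tcp_rot: [-1.75, 1.57, 2.963]
contact_force: [0.3, -0.6, -3.0]
grip_width: 27.6
```

Call:
send_rows:
  moves:
    - [4, 0, 0, 0]
    - [3, 0, 0, 0]
    - [3, 0, 0, 0]
    - [0, 0, 0, 0]
    - [0, 0, 0, 0]

```text
time: 9.25
tool_pos: [564.1, 44.2, 106.8]
tcp_rot: [1.891, 1.571, 0.321]
contact_force: [-0.3, 0.2, -2.7]
grip_width: 27.6
```

Call:
send_rows:
  moves:
    - [3, 0, 0, 0]
    - [3, 0, 0, 0]
    - [3, 0, 0, 0]
    - [3, 0, 0, 0]
    - [0, 0, 0, 0]
    - [0, 0, 0, 0]

```text
time: 10.0
tool_pos: [564.3, 44.2, 94.6]
tcp_rot: [1.735, 1.57, 0.165]
contact_force: [1.9, 0.2, -0.3]
grip_width: 27.7
```

Call:
send_rows:
  moves:
    - [3, 0, 0, 0]
    - [2, 0, 0, 0]

```text
time: 10.25
tool_pos: [564.3, 44.2, 89.9]
tcp_rot: [1.642, 1.57, 0.071]
contact_force: [1.4, 0.5, 4.4]
grip_width: 27.5
```

Call:
send_rows:
  moves:
    - [1, 0, 0, 0]
    - [1, 0, 0, 0]

```text
time: 10.5
tool_pos: [564.3, 44.3, 87.9]
tcp_rot: [1.656, 1.57, 0.085]
contact_force: [0.5, 0.5, 4.6]
grip_width: 27.6
```

Call:
send_rows:
  moves:
    - [1, 0, 0, 0]
    - [1, 0, 0, 0]

```text
time: 10.75
tool_pos: [564.3, 44.2, 85.8]
tcp_rot: [1.682, 1.57, 0.112]
contact_force: [1.1, 1.5, 5.7]
grip_width: 27.2
```

Net push is about 8.4 N, close to the bottom. I'll go on until a firm stop shows.

Call:
send_rows:
  moves:
    - [0.5, 0, 0, 0]
    - [0.5, 0, 0, 0]

```text
time: 11.0
tool_pos: [564.3, 44.2, 84.8]
tcp_rot: [1.709, 1.57, 0.138]
contact_force: [2.5, 2.3, 5.5]
grip_width: 27.6
```

Call:
send_rows:
  moves:
    - [0.5, 0, 0, 0]
    - [0.5, 0, 0, 0]

```text
time: 11.25
tool_pos: [564.3, 44.2, 83.8]
tcp_rot: [1.701, 1.57, 0.131]
contact_force: [3.0, 0.7, 4.8]
grip_width: 27.5
```

Call:
send_rows:
  moves:
    - [0.5, 0, 0, 0]
    - [0.5, 0, 0, 0]

```text
time: 11.5
tool_pos: [564.3, 44.3, 82.8]
tcp_rot: [1.749, 1.57, 0.179]
contact_force: [2.5, 1.2, 5.3]
grip_width: 27.5
```

Call:
send_rows:
  moves:
    - [0.5, 0, 0, 0]
    - [0.5, 0, 0, 0]

```text
time: 11.75
tool_pos: [564.2, 44.2, 81.8]
tcp_rot: [1.703, 1.57, 0.133]
contact_force: [3.3, 1.3, 4.7]
grip_width: 27.6
```

Call:
send_rows:
  moves:
    - [0.5, 0, 0, 0]
    - [0.5, 0, 0, 0]

```text
time: 12.0
tool_pos: [564.2, 44.2, 80.7]
tcp_rot: [1.715, 1.57, 0.145]
contact_force: [3.5, 1.1, 4.3]
grip_width: 27.3
```

```bash
python3 - <<'E'
from h import *
o=get_obs();print(o['tool_pos'],o['contact_force'],o['moment'],o['grip_width'])
s=snap('scene','s3');print(proj(s,[564,44,35+14]),proj(s,[564,44,35]))
cv2.imwrite('pics/c3.png',cv2.resize(cv2.imread('pics/s3.png')[130:230,220:330],None,fx=5.5,fy=5.5,interpolation=3))
E
```

```text
[564.19461604  44.20653152  80.74909267] [3.53363494 1.08495531 4.28483357] [ 0.04954293 -0.64675523  0.03725854] 27.34336737029298
[274.06674104 197.18348132] [273.77253901 201.35877614]
```

View pics/c3.png

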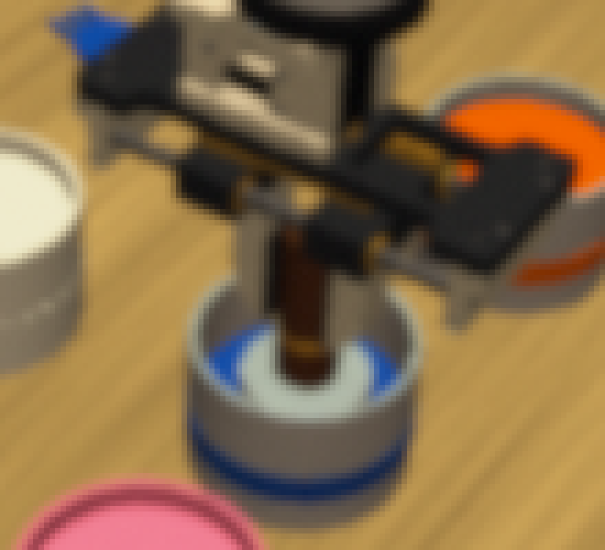

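The foot is centred on the plate. Its top is at crop row 370, full-image row 197.3, against 197.2 predicted for bottomed out. The force has no sharp rise yet, so I'll press a little further.

Call:
send_rows:
  moves:
    - [1, 0, 0, 0]
    - [1, 0, 0, 0]

```text
time: 12.3
tool_pos: [564.3, 44.3, 79.7]
tcp_rot: [1.604, 1.57, 0.034]
contact_force: [-1.2, 1.5, 18.4]
grip_width: 27.9
```

Call:
send_rows:
  moves:
    - [1, 0, 0, 0]
    - [1, 0, 0, 0]
    - [0, 0, 0, 0]

```text
time: 12.68
tool_pos: [564.4, 44.3, 79.6]
tcp_rot: [1.495, 1.569, -0.075]
contact_force: [-3.0, 1.2, 25.8]
grip_width: 27.6
```

```bash
python3 - <<'E'
from h import *
o=get_obs();print(o['tool_pos'],o['contact_force'],o['moment'],o['grip_width'])
s=snap('scene','s4')
a=load('s3')['image'].astype(float);b=s['image'].astype(float)
# shift of foot/plate region vs hand region between pictures
for n,(x0,x1,y0,y1) in dict(foot=(262,290,188,206),hand=(235,310,140,175)).items():
    w=cv2.createHanningWindow((x1-x0,y1-y0),cv2.CV_64F)
    print(n,cv2.phaseCorrelate(a[y0:y1,x0:x1].mean(2),b[y0:y1,x0:x1].mean(2),w))
E
```

```text
[564.44039328  44.2550638   79.63010918] [-3.00390528  1.23472279 25.8292304 ] [0.05758671 0.78297265 0.0416168 ] 27.597623592645053
foot ((0.1624800898239105, 0.35758796851075836), 0.895210850070225)
hand ((0.7086161413864076, 0.5669534121927207), 0.9336967370311824)
```

Firm stop: the push rose to about 28 N with no more travel. TCP is 79.6 with the plate at 35, so the foot is 44.6 mm below the TCP. The earlier slip was about 6 mm. Now I'll lift, go back to the original spot and lower.

Call:
send_rows:
  moves:
    - [-5, 0, 0, 0]
    - [-10, 0, 0, 0]
    - [-20, 0, 0, 0]
    - [-25, 0, 0, 0]
    - [-20, 0, 0, 0]
    - [-10, 0, 0, 0]
    - [0, 0, 0, 0]

```text
time: 13.6
tool_pos: [563.8, 44.2, 166.6]
tcp_rot: [-1.619, 1.57, 3.094]
contact_force: [-0.2, -0.7, -3.1]
grip_width: 27.6
```

Call:
send_rows:
  moves:
    - [0, -8, 30, 0]
    - [0, -8, 30, 0]
    - [0, -8, 30, 0]
    - [0, -8, 30, 0]
    - [0, -8, 30, 0]
    - [0, -9, 30, 0]
    - [0, -9, 30, 0]
    - [0, -9, 30, 0]

```text
time: 14.6
tool_pos: [496.0, -196.4, 165.3]
tcp_rot: [-2.116, 1.568, 2.597]
contact_force: [0.0, -0.5, -3.0]
grip_width: 27.1
```

Call:
send_rows:
  moves:
    - [0, 0, 7, 0]
    - [25, 0, 0, 0]
    - [25, 0, 0, 0]
    - [25, 0, 0, 0]
    - [15, 0, 0, 0]
    - [5, 0, 0, 0]
    - [0, 0, 0, 0]
    - [0, 0, 0, 0]

```text
time: 15.6
tool_pos: [497.7, -203.1, 72.5]
tcp_rot: [1.097, 1.569, -0.473]
contact_force: [0.2, -1.1, -2.8]
grip_width: 27.3
```

```bash
python3 - <<'E'
from h import *
o=get_obs();print(o['tool_pos'],o['contact_force'])
s=snap('scene','s5');snap('top','t5')
z=o['tool_pos'][2]-44.6
print('foot z',z,proj(s,[497,-205,z+14]))
g=lambda f,x,y:cv2.resize(cv2.imread(f'pics/{f}.png')[y:y+120,x:x+100],(400,480),interpolation=3)
cv2.imwrite('pics/c5.png',np.hstack([g('s5',130,190),g('s5',225,140)]))
E
```

```text
[ 497.70686625 -203.05560152   72.52436088] [ 0.23986107 -1.12519315 -2.84731808]
foot z 27.924360877958243 [181.08786113 254.69905707]
```

View pics/c5.png

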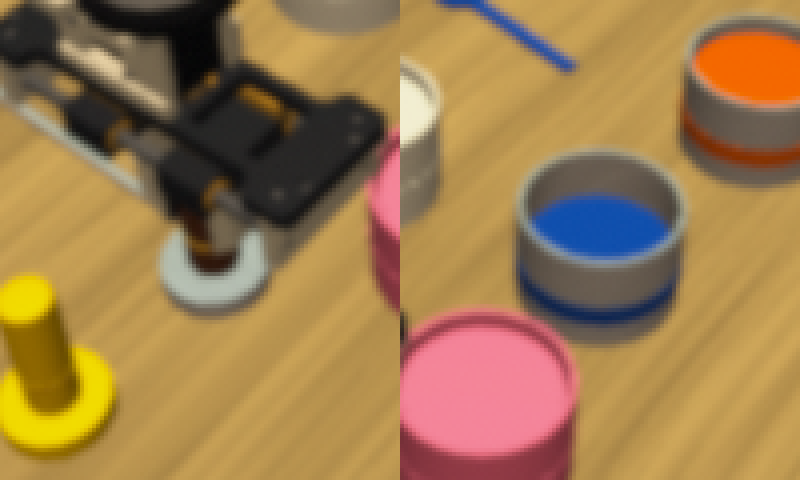

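The blue plate is now deep in its canister. The tamper hangs upright, with its foot about 27 mm above the shelf. Lowering until it touches.

Call:
send_rows:
  moves:
    - [10, 0, 0, 0]
    - [8, 0, 0, 0]
    - [4, 0, 0, 0]
    - [0, 0, 0, 0]
    - [0, 0, 0, 0]

```text
time: 16.32
tool_pos: [497.3, -202.9, 49.8]
tcp_rot: [1.382, 1.571, -0.188]
contact_force: [0.5, -0.6, -2.7]
grip_width: 27.3
```

Call:
send_rows:
  moves:
    - [1, 0, 0, 0]
    - [1, 0, 0, 0]
    - [0, 0, 0, 0]

```text
time: 16.7
tool_pos: [497.1, -202.8, 47.7]
tcp_rot: [-2.867, 1.571, 1.846]
contact_force: [0.5, 0.3, -3.5]
grip_width: 27.7
```

Call:
send_rows:
  moves:
    - [1, 0, 0, 0]
    - [1, 0, 0, 0]
    - [0, 0, 0, 0]

```text
time: 17.08
tool_pos: [497.1, -202.8, 45.6]
tcp_rot: [-2.52, 1.571, 2.193]
contact_force: [0.1, 0.9, -3.7]
grip_width: 27.6
```

Call:
send_rows:
  moves:
    - [0.5, 0, 0, 0]
    - [0.5, 0, 0, 0]
    - [0, 0, 0, 0]

```text
time: 17.45
tool_pos: [497.2, -202.8, 44.9]
tcp_rot: [1.45, 1.571, -0.12]
contact_force: [-1.2, 0.5, 0.4]
grip_width: 27.6
```

Call:
send_rows:
  moves:
    - [0.5, 0, 0, 0]
    - [0.5, 0, 0, 0]
    - [0, 0, 0, 0]

```text
time: 17.82
tool_pos: [497.2, -202.7, 44.9]
tcp_rot: [1.178, 1.57, -0.393]
contact_force: [-4.0, 2.0, 9.8]
grip_width: 27.5
```

Call:
send_rows:
  moves:
    - [0.5, 0, 0, 0]
    - [0, 0, 0, 0]
    - [0, 0, 0, 0]

```text
time: 18.2
tool_pos: [497.2, -202.8, 44.8]
tcp_rot: [1.079, 1.57, -0.491]
contact_force: [-5.5, 3.3, 14.2]
grip_width: 27.6
```

Contact came at TCP 44.9, as predicted (44.6). I'll ease off the load, open and retreat up.

Call:
send_rows:
  moves:
    - [-0.5, 0, 0, 0]
    - [-0.5, 0, 0, 0]
    - [-0.2, 0, 0, 0]
    - [0, 0, 0, 0]

```text
time: 18.7
tool_pos: [497.2, -202.8, 44.9]
tcp_rot: [1.475, 1.57, -0.095]
contact_force: [-2.1, 1.9, 6.7]
grip_width: 27.5
```

Call:
send_rows:
  moves:
    - [0, 0, 0, 0]
    - [0, 0, 0, 0]
    - [0, 0, 0, 0]
    - [0, 0, 0, 0]
    - [0, 0, 0, 0]
    - [0, 0, 0, 0]
    - [0, 0, 0, 0]
    - [0, 0, 0, 0]
  hand: 1

```text
time: 19.7
tool_pos: [497.2, -202.8, 44.4]
tcp_rot: [2.136, 1.571, 0.566]
contact_force: [0.4, 0.0, -0.3]
grip_width: 91.5
```

Call:
send_rows:
  moves:
    - [-10, 0, 0, 0]
    - [-25, 0, 0, 0]
    - [-30, 0, 0, 0]
    - [-30, 0, 0, 0]
    - [-30, 0, 0, 0]
    - [-20, 0, 0, 0]
    - [0, 0, 0, 0]
    - [0, 0, 0, 0]

```text
time: 20.7
tool_pos: [496.7, -202.6, 188.8]
tcp_rot: [-2.164, 1.57, 2.549]
contact_force: [0.3, 0.3, -0.2]
grip_width: 91.9
```

Call:
send_rows:
  moves:
    - [0, -30, 0, 0]
    - [0, -30, 0, 0]
    - [0, -30, 0, 0]
    - [0, -30, 0, 0]
    - [0, 0, 0, 0]
    - [0, 0, 0, 0]

```text
time: 21.45
tool_pos: [377.5, -202.9, 189.0]
tcp_rot: [3.125, 1.57, 1.554]
contact_force: [0.0, 0.0, 0.6]
grip_width: 91.2
```

```bash
python3 - <<'E'
from h import *
o=get_obs();print(o['tool_pos'],o['contact_force'],o['time'])
s=snap('scene','s6');t=snap('top','t6')
print(proj(s,[497,-203,14]),proj(s,[497,-203,95]),proj(s,[564,44,35]),proj(s,[564,44,38]))
a=cv2.imread('pics/s6.png')[160:300,120:310];b=cv2.imread('pics/t6.png')[110:290,100:420]
cv2.imwrite('pics/c6.png',np.hstack([cv2.resize(a,(400,295),interpolation=3),cv2.resize(b,(400,295),interpolation=3)]))
E
```

```text
[ 377.54755409 -202.93587225  189.04777647] [0.0336952  0.04485825 0.59209678] 21.45
[183.2133443  262.18095245] [178.784733   237.52942521] [273.77253901 201.35877614] [273.83507669 200.47124578]
```

View pics/c6.png

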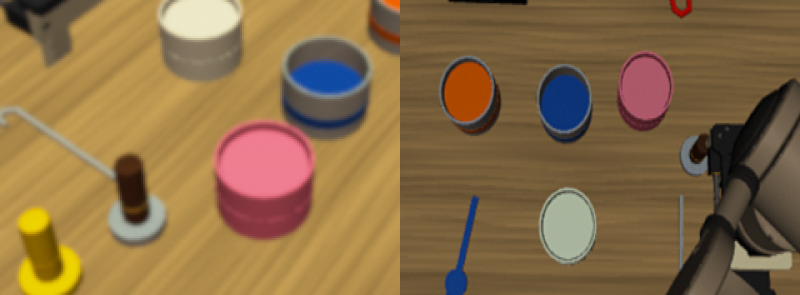

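The tamper stands upright on bare shelf (left half, about (130,190)), the blue plate is deep, and nothing else has moved. The heights agree too: the same foot touched the shelf at TCP 44.9 and stopped at 79.6, which puts the plate top at 34.7 mm (35 mm means bottomed out).

```bash
python3 -c "
from plant import close_job;print(close_job())"
```

```text
the job is handed in; nothing more can be done
None
```

The blue plate is pressed to its stop, and the tamper is back upright on the bare shelf where it first stood. I handed the job in at about 21.5 s of the 64 s allowed.

**Press:** I pushed with the tamper's foot, centred on the plate. The push rose to about 28 N with no more travel, against 8.5 N for normal pushing. Comparing the arm heights at the stop and at the shelf puts the plate top at 34.7 mm; bottomed out is 35 mm.

**Last checks:** The final pictures show the plate deep in its canister and the tamper standing free. The orange, pink and white canisters and the yellow tamper are where they were. The gripper was open and clear, with the force reading about 0.6 N.

**What went wrong:** A wrong-sign move briefly pushed the gripped tamper 10 mm down against the shelf, and the grip slipped about 6 mm along the handle. My picture check afterwards put the slip at only about 2 mm, so it missed most of it. The force and height readings at the stop showed the true amount, and contact with the shelf confirmed it.

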